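# Set the channel switches of a flash receiver

## Task

Set the channel code on the orange flash receiver to on, off, on: slide the two outer white switches fully home towards the green stripe (on) and the middle one fully home towards the black stripe (off). A switch that is already fully home on its right side can be left as it is.

Things in the scene. Friction and masses are not known exactly. Their poses are not given: they have to be found in the camera images.
- receiver: Orange box fixed to the bench, 120 (x) by 170 (y) by 45 mm high; flat top with three white sliding caps at y = +42, 0, -42 mm that move along its x. Origin: centre of underside, z up. +x points roughly away from the robot; flat green stripe (on) along the top at x = +46 mm, black stripe (off) at -46 mm. A grey twin and a lens, film box and battery caddy (under 80 mm high) are bystanders.
- switch_left (a joint): Outer switch at the receiver's y = +42 mm. 0 = off stop (towards black), 0.024 m = on stop (towards green); cap centre at x = value - 12 mm in the receiver's frame. Cap 12 (x) by 14 mm (y), stands 18 mm above the flat top (up to 63 mm above the bench). Stiff: about 2 N slides it, and it stays where it is left. Starts off or up to half way.
- switch_mid (a joint): Middle switch at the receiver's y = 0; same cap, values and friction as switch_left. Starts on or up to 10 mm short of it.
- switch_right (a joint): Outer switch at the receiver's y = -42 mm; same cap, values and friction as switch_left. May start on, off or anywhere between.
Mind the look-alikes: they are no part of the job. There is more than one size of the receiver; the one meant has the size given above.

How it is judged:
By the outcome, as a careful person would: the job done as asked, in the order asked, and still so for the second after the job is handed in, with the robot touching nothing.
It also fails if it takes over 42 s, if anything falls off the work surface, if the arm or the gripper's body presses on something with over 40 N, if the wrist force passes 120 N, or if a joint passes its speed limit or range.

## Robot

A 6-joint arm with a two-finger parallel gripper is mounted at the origin on the work surface. World frame = base frame: x ahead of the robot, y to its left, z up, the work surface at z = 0. Lengths are in mm, angles in rad, forces in N, time in s.
With the tool pointing down it reaches from about 350 to 775 mm from the base axis. Payload 7.3 kg.
Tool frame: the origin (TCP) lies between the finger pads; the fingertips stand 17 mm ahead of it and the grasp point (between the pads) lies 2 mm behind it; z points along the fingers, y is the direction in which the jaws open and shut (so a half turn about z gives the same grasp; the last joint's range is limited). The gripper opens to 92 mm and grips with 3 to 60 N. Pads are 19 mm wide; open, the fingers measure 130 mm over their backs; the gripper's body (75 mm by 190 mm) begins 47 mm behind the grasp point.
Start: joints at [-1.248, 0.342, 1.524, -0, 1.275, -0.146], TCP at [237.227, -468.366, 243.741] pointing down, gripper open.
Joint ranges: [-2.53, 2.53], [-0.77, 2.02], [0.04, 2.7], [-1, 4.14], [0.28, 2.66], [-3.11, 3.11]. Speed limits (rad/s): [2.57, 2.57, 3.14, 3.14, 3.14, 3.14].

## Interface

Orientations are given as [roll, pitch, yaw] about the fixed x, y, z axes, in that order (R = Rz(yaw) Ry(pitch) Rx(roll)).
In Python, from plant import get_obs, capture, get_calibration, close_job gives the robot as it stands.
- The arm moves only by the tool carry_out, never from a script. Its argument "moves" is one flat list of numbers, 7 for each row, row after row: the shift along the tool's x, y, z normalised to -1 to 1, where 1 is 40 cm, then the turn, a rotation vector about the tool's x, y, z normalised to -1 to 1, where 1 is 30 degrees, then the opening, from 0 (shut) to 1 (fully open). A call has exactly 8 rows; each row is the pose to reach, as a shift and turn from the pose measured when the call began, along the tool's axes at that moment; what a row does not reach only later rows make up. A row lasts 1/10 s, in which the tool goes at most 50 mm and 8.59 degrees, less where a joint would pass 70% of its speed; a pose out of reach is approached as far as the arm can. A call with a number of a shift or a turn outside -1 to 1 is refused whole. A call with a gripper value outside its range is refused whole. The fingers move at their own pace and stop on an object; the grip force is fixed at half the most. Time passes only in rows, so rows that repeat a pose let the fingers close, or fill a call up. It gives the time, the measured TCP pose, the force and the opening at its end, in the units of the state.
- get_obs(): the state, without advancing time (a new reading comes with each control period).
- capture(name): name is "side" or "top"; returns the picture (420x560x3 uint8, red, green, blue); there is no depth.
- get_calibration(name): a dict with "vfov" (degrees; the focal length in pixels is half the picture's height over the tangent of half this angle, whatever the lens; pixels are square), "cx", "cy" (the principal point, pixels), "dist" ([k1, k2, p1, p2, k3] as OpenCV has them; the pictures are not rectified), "cam_to_world" (4x4, takes a point from camera to world coordinates). Camera axes: x right, y up, looking along -z (the intrinsics and any distortion apply to the point x, -y, -z); pixel columns grow to the right and rows downward; lengths in mm; the calibration is good to about 2 mm. A picture is of the moment at which its call begins. get_calibration takes no time and is no camera call.
- close_job(): hands the job in, once; it reports no verdict.
The state is a dict: "time": time; "joint_positions": joint angles; "dq": joint speeds; "tau": joint torques, N m; "tool_pos": TCP position; "tcp_rot": TCP orientation; "contact_force": force on the tool from outside, world axes, zero at the start; "moment": the same for the moment, N m; "grip_width": finger opening in mm.
Only numpy, scipy, OpenCV 4.12 (cv2) and the standard library are available. Lean on these libraries where they do the work, as an engineer would, in place of code of your own. Each camera call takes 0.05 s, during which the arm holds its last target.

## Working session

There is one attempt and no reset: what is moved stays moved. The work goes in short steps, Python scripts to look and compute and a tool call to move; the robot and the scene stay as the last step left them, time stands still between calls to the robot, and variables do not carry over. Pictures are saved under pics/ and viewed, and the job is handed in when it is done.

Besides the shell and the picture viewer there is one more tool, called as name(argument=value, ...) on one line, values as JSON. carry_out: Moves the arm, as the interface text tells. Scaled input: -1 to 1 covers 40 cm each way for a shift and 30 degrees each way for a turn. Its arguments: {"type":"object","properties":{"moves":{"type":"array","items":{"type":"number"}}},"required":["moves"]}

```bash
ls; mkdir -p pics; python3 - <<'E'
from plant import *
import cv2
print(get_obs())
for n in("side","top"):
    im=capture(n); cv2.imwrite(f"pics/{n}0.png",im[:,:,::-1]); print(get_calibration(n))
E
```

```text
pics
{'time': 0.0, 'joint_positions': array([-1.24803262e+00,  3.42695108e-01,  1.52502983e+00, -2.39648611e-05,
        1.27537786e+00, -1.46005425e-01]), 'dq': array([ 0.00123913, -0.00152767, -0.00072175, -0.00213167,  0.00095827,
       -0.00020252]), 'tau': array([ 1.82439664e-03, -4.31234944e+01, -2.44215310e+01,  7.18552410e-02,
        5.58847818e-02, -1.23824066e-04]), 'tool_pos': array([ 237.07737615, -467.99317523,  243.05479607]), 'tcp_rot': array([-3.14009524e+00, -1.97035099e-04,  4.68775981e-01]), 'contact_force': array([-0.66786322, -0.09995305,  0.4931389 ]), 'moment': array([ 0.0450739 ,  0.0236035 , -0.02017747]), 'grip_width': 91.82710185895823}
{'vfov': 43.58158654074, 'cx': 287.4423528194615, 'cy': 213.9923932483435, 'dist': array([-0.15918619,  0.        ,  0.        ,  0.        ,  0.        ]), 'cam_to_world': array([[-8.77768571e-01,  2.88719232e-01, -3.82313405e-01,
        -5.83293801e+01],
       [-4.79084880e-01, -5.28797962e-01,  7.00607160e-01,
         8.38109813e+02],
       [ 1.12211438e-04,  7.98131518e-01,  6.02483251e-01,
         8.73845994e+02],
       [ 0.00000000e+00,  0.00000000e+00,  0.00000000e+00,
         1.00000000e+00]])}
{'vfov': 51.380350514476184, 'cx': 279.4076881894875, 'cy': 207.52282222125862, 'dist': array([-0.10566615,  0.        ,  0.        ,  0.        ,  0.        ]), 'cam_to_world': array([[ 1.78166784e-02,  9.82014435e-01, -1.87963338e-01,
         3.20284637e+02],
       [-9.99593709e-01,  2.16778567e-02,  1.85064200e-02,
        -9.17009901e+01],
       [ 2.22482139e-02,  1.87557247e-01,  9.82001678e-01,
         9.48729686e+02],
       [ 0.00000000e+00,  0.00000000e+00,  0.00000000e+00,
         1.00000000e+00]])}
```

View pics/side0.png

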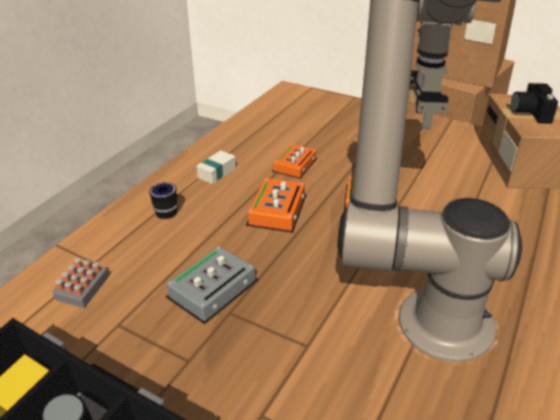

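View pics/top0.png

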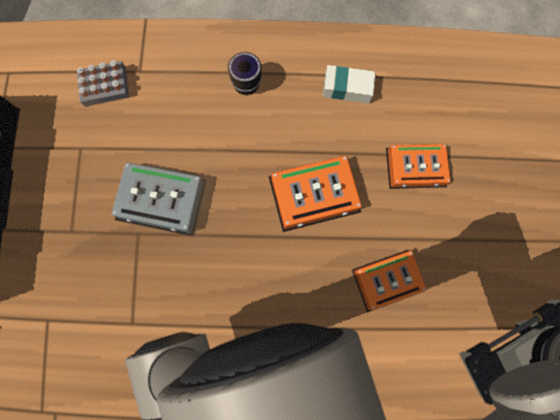

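Candidates in the top view: large orange box (315,192), small orange boxes (419,165) and (390,280), and the grey twin (158,198). I expect the large orange one is 120x170, and I'll check its size in close crops.

```bash
cat > h.py <<'E'
import numpy as np, cv2
from plant import *
def K(c): 
    f=210/np.tan(np.radians(c['vfov'])/2); return np.array([[f,0,c['cx']],[0,f,c['cy']],[0,0,1]])
def ray(n,uv):
    c=get_calibration(n); p=cv2.undistortPoints(np.array(uv,float).reshape(-1,1,2),K(c),c['dist']).reshape(-1,2)
    d=np.c_[p[:,0],-p[:,1],-np.ones(len(p))]@c['cam_to_world'][:3,:3].T
    return c['cam_to_world'][:3,3],d
def plane(n,uv,z):
    o,d=ray(n,uv); return o+d*((z-o[2])/d[:,2])[:,None]
def proj(n,P):
    c=get_calibration(n);T=np.linalg.inv(c['cam_to_world']);q=np.atleast_2d(P)@T[:3,:3].T+T[:3,3]
    q=q*[1,-1,-1]; return cv2.projectPoints(q,np.zeros(3),np.zeros(3),K(c),c['dist'])[0].reshape(-1,2)
def tri(a,b):
    o1,d1=ray('top',a);o2,d2=ray('side',b);out=[]
    for x,y in zip(d1,d2):
        s=np.linalg.lstsq(np.c_[x,-y],o2-o1,rcond=None)[0]; p=o1+x*s[0];q=o2+y*s[1]; out.append(np.r_[(p+q)/2,np.linalg.norm(p-q)])
    return np.array(out)
E
python3 - <<'E'
import cv2
a=cv2.imread('pics/top0.png')[145:240,260:375];cv2.imwrite('pics/ct.png',cv2.resize(a,None,fx=6,fy=6,interpolation=cv2.INTER_CUBIC))
a=cv2.imread('pics/side0.png')[170:240,240:315];cv2.imwrite('pics/cs.png',cv2.resize(a,None,fx=8,fy=8,interpolation=cv2.INTER_CUBIC))
E
```

```text
(no output)
```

View pics/ct.png

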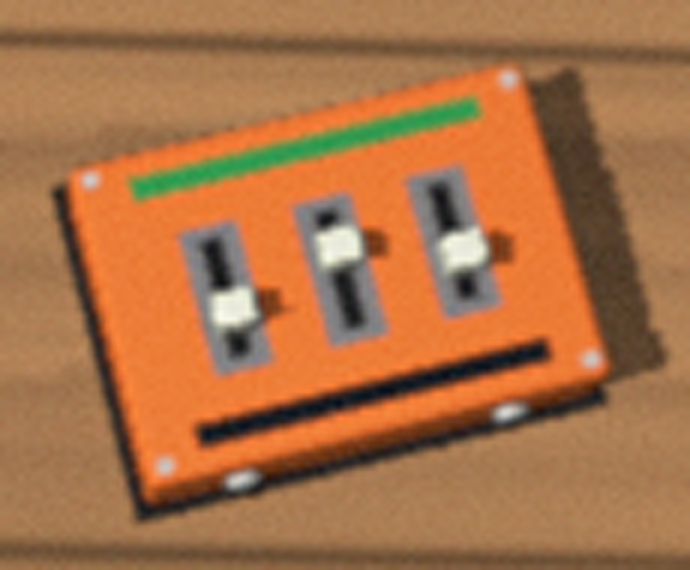

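View pics/cs.png

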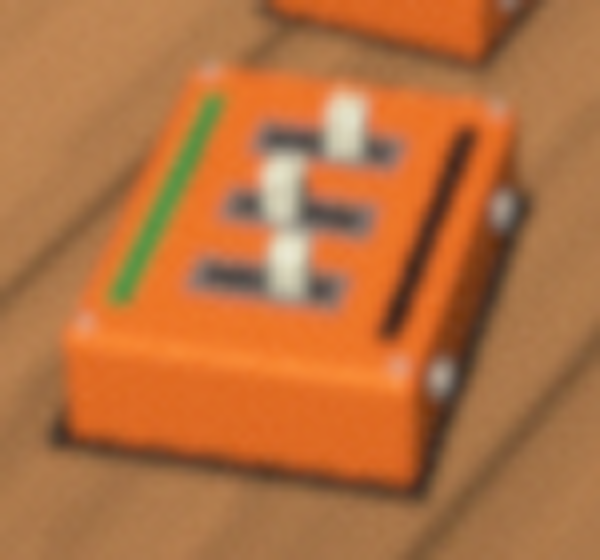

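```bash
cat > m.py <<'E'
from h import *
from scipy.optimize import least_squares
T=lambda l:(np.array(l)+.5)/6-.5+[260,145]
S=lambda l:(np.array(l)+.5)/8-.5+[240,170]
E
python3 - <<'E'
from m import *
rt=T([(90,180),(508,78),(592,358),(165,465)]); rs=S([(85,322),(210,70),(497,108),(399,367)])
R=tri(rt,rs); print('rivets\n',R.round(1))
ct=T([(68,185),(515,65),(607,375),(150,495)]); P=plane('top',ct,45); print('corners',P.round(1),[np.linalg.norm(P[i]-P[i-1]).round(1) for i in range(4)])
caps_t=T([(234,302),(338,243),(464,247)]); caps_s=S([(289,235),(283,158),(346,97)])
print('caps tri',tri(caps_t,caps_s).round(1))
gt=T([(132,190),(480,107),(198,436),(550,348)]);gs=S([(120,300),(217,98),(389,337),(467,130)])
G=tri(gt,gs);print('stripes',G.round(1))
# fit pose: corners + rivets
def fit(f):
    pass
c=P.mean(0); ex=(P[0]+P[1]-P[2]-P[3]); ey=P[0]+P[3]-P[1]-P[2]
yx=np.arctan2(ex[1],ex[0]); yy=np.arctan2(-ey[0],ey[1]); print('center',c,'yaw',yx,yy)
yaw=(yx+yy)/2; Rz=np.array([[np.cos(yaw),-np.sin(yaw)],[np.sin(yaw),np.cos(yaw)]])
for z in(63,):
  C=plane('top',caps_t,z); print('caps local top', ((C[:,:2]-c[:2])@Rz).round(1))
  C=plane('side',caps_s,z); print('caps local side', ((C[:,:2]-c[:2])@Rz).round(1))
for n,q in(('top',rt),('side',rs)):
  C=plane(n,q,45);print(n,'rivets local',((C[:,:2]-c[:2])@Rz).round(1).tolist())
for n,q in(('top',gt),('side',gs)):
  C=plane(n,q,45);print(n,'stripes local',((C[:,:2]-c[:2])@Rz).round(1).tolist())
E
```

```text
rivets
 [[ 5.652e+02 -9.730e+01  4.260e+01  6.000e-01]
 [ 6.066e+02 -2.482e+02  4.300e+01  1.700e+00]
 [ 5.043e+02 -2.771e+02  4.210e+01  7.000e-01]
 [ 4.624e+02 -1.257e+02  4.230e+01  1.300e+00]]
corners [[ 562.8  -89.3   45. ]
 [ 611.7 -250.2   45. ]
 [ 498.  -281.6   45. ]
 [ 451.9 -120.3   45. ]] [np.float64(115.1), np.float64(168.1), np.float64(118.0), np.float64(167.8)]
caps tri [[ 5.166e+02 -1.481e+02  6.290e+01  1.800e+00]
 [ 5.385e+02 -1.838e+02  6.520e+01  6.000e-01]
 [ 5.384e+02 -2.280e+02  6.450e+01  4.000e-01]]
stripes [[ 5.613e+02 -1.125e+02  4.330e+01  1.300e+00]
 [ 5.970e+02 -2.381e+02  3.950e+01  3.000e-01]
 [ 4.726e+02 -1.372e+02  4.340e+01  1.700e+00]
 [ 5.083e+02 -2.623e+02  4.000e+01  1.000e-01]]
center [ 531.09588278 -185.34865927   45.        ] yaw 0.27103535697759285 0.28717239711792236
caps local top [[ -2.8  39.9]
 [  8.3  -0.9]
 [ -4.2 -43.3]]
caps local side [[ -4.7  40. ]
 [  8.   -3.7]
 [ -4.5 -45.1]]
top rivets local [[56.7, 75.5], [55.6, -80.6], [-51.1, -80.0], [-49.4, 76.5]]
side rivets local [[55.7, 78.5], [53.5, -78.1], [-52.2, -76.5], [-51.0, 79.8]]
top stripes local [[49.3, 62.0], [47.6, -67.6], [-42.4, 62.7], [-43.8, -66.5]]
side stripes local [[47.7, 64.1], [46.5, -60.9], [-44.3, 64.5], [-44.6, -60.4]]
```

The large orange box measures 115-118 x 168 mm with its top at 42-45 mm, so it's the right receiver. Its stripes and three caps are clear. The values read about 5 (left), 17 (mid) and 5 mm (right), so all three must move. I'll push each with the closed fingers.

```bash
cat > g.py <<'E'
import sys
from h import *
from scipy.spatial.transform import Rotation as Ro
C=np.array([534.5,-187.3]);Y=0.272
ex=np.array([np.cos(Y),np.sin(Y)]);ey=np.array([-ex[1],ex[0]])
def state():
    o=get_obs();l=o['tool_pos'][:2]-C
    print('t',round(float(o['time']),2),'local',(l@ex).round(1),(l@ey).round(1),'z',o['tool_pos'][2].round(1),'rot',o['tcp_rot'].round(3),'F',o['contact_force'].round(1),'w',o['grip_width'].round(1))
    return o
def go(lx,ly,z):
    o=get_obs();R=Ro.from_euler('xyz',o['tcp_rot']);p=np.r_[C+lx*ex+ly*ey,z]
    s=R.inv().apply(p-o['tool_pos'])/400; r=np.degrees((R.inv()*Ro.from_euler('xyz',[np.pi,0,Y])).as_rotvec())/30
    print((lx,ly,z),np.r_[s,r].round(4).tolist())
if __name__=='__main__':
    state()
    a=list(map(float,sys.argv[1:]))
    for i in range(0,len(a),3): go(*a[i:i+3])
E
python3 g.py -34 42 130 -34 42 67
```

```text
Traceback (most recent call last):
  File "g.py", line 15, in <module>
    state()
    ~~~~~^^
  File "g.py", line 8, in state
    print('t',round(float(o['time']),2),'local',(l@ex).round(1),(l@ey).round(1),'z',o['tool_pos'][2].round(1),'rot',o['tcp_rot'].round(3),'F',o['contact_force'].round(1),'w',o['grip_width'].round(1))
                                                                                                                                                                              ^^^^^^^^^^^^^^^^^^^^^
AttributeError: 'float' object has no attribute 'round'
```

```bash
sed -i "s/o\['grip_width'\].round(1)/round(o['grip_width'],1)/" g.py
python3 g.py -34 42 130 -34 42 67
```

```text
t 0.1 local -361.9 -190.5 z 243.1 rot [-3.14  -0.     0.469] F [0.2 0.3 0.5] w 92.1
(-34.0, 42.0, 130.0) [0.9175, -0.4093, 0.2835, -0.0028, -0.0001, 0.3758]
(-34.0, 42.0, 67.0) [0.9175, -0.4091, 0.441, -0.0028, -0.0001, 0.3758]
```

carry_out(moves=[0.9175,-0.409,0.2835,-0.003,0,0.376,0,0.9175,-0.409,0.2835,-0.003,0,0.376,0,0.9175,-0.409,0.2835,-0.003,0,0.376,0,0.9175,-0.409,0.2835,-0.003,0,0.376,0,0.9175,-0.409,0.2835,-0.003,0,0.376,0,0.9175,-0.409,0.2835,-0.003,0,0.376,0,0.9175,-0.409,0.2835,-0.003,0,0.376,0,0.9175,-0.409,0.2835,-0.003,0,0.376,0])

```text
time: 0.9
tool_pos: [479.0, -169.5, 134.8]
tcp_rot: [3.142, 0.0, 0.272]
contact_force: [-0.3, -0.4, 0.3]
grip_width: 32.6
```

```bash
python3 g.py -34 42 130 -34 42 67
```

```text
t 0.9 local -48.7 32.0 z 134.8 rot [3.142 0.    0.272] F [-0.3 -0.4  0.3] w 32.6
(-34.0, 42.0, 130.0) [0.0367, -0.025, 0.0121, 0.0, 0.0004, -0.0003]
(-34.0, 42.0, 67.0) [0.0367, -0.025, 0.1696, 0.0, 0.0004, -0.0003]
```

carry_out(moves=[0.0367,-0.025,0.012,0,0,0,0,0.0367,-0.025,0.012,0,0,0,0,0.0367,-0.025,0.012,0,0,0,0,0.0367,-0.025,0.06,0,0,0,0,0.0367,-0.025,0.1,0,0,0,0,0.0367,-0.025,0.14,0,0,0,0,0.0367,-0.025,0.17,0,0,0,0,0.0367,-0.025,0.17,0,0,0,0])

```text
time: 1.7
tool_pos: [489.2, -156.7, 65.8]
tcp_rot: [-3.14, 0.002, 0.27]
contact_force: [-0.8, -0.6, -0.3]
grip_width: 0.6
```

```bash
python3 g.py -20 42 67 -3.5 42 67; python3 - <<'E'
from h import *
a=capture('top')[125:245,250:380,::-1];b=capture('side')[150:250,220:330,::-1]
f=lambda x:cv2.resize(x,(400,400*x.shape[0]//x.shape[1]),interpolation=cv2.INTER_CUBIC)
a,b=f(a),f(b);h=min(len(a),len(b));cv2.imwrite('pics/p1.png',np.hstack([a[:h],b[:h]]))
E
```

```text
t 1.7 local -35.4 41.7 z 65.8 rot [-3.14e+00  2.00e-03  2.70e-01] F [-0.8 -0.6 -0.3] w 0.6
(-20.0, 42.0, 67.0) [0.0385, -0.0009, -0.0031, -0.003, 0.0042, -0.0036]
(-3.5, 42.0, 67.0) [0.0798, -0.001, -0.0032, -0.003, 0.0042, -0.0036]
```

View pics/p1.png

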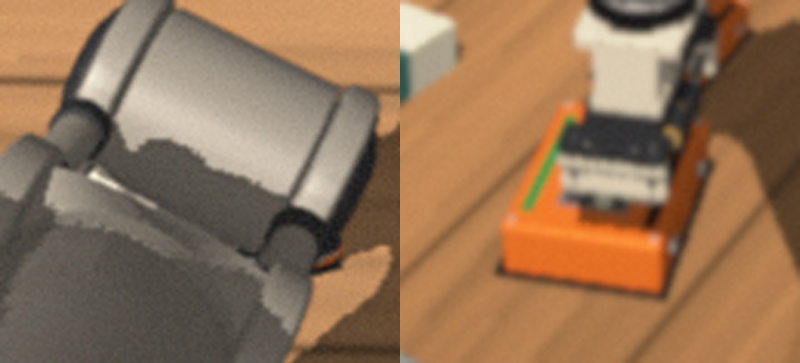

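The side crop shows the closed fingers just above the receiver on the black-stripe side of the left cap (about (610,210) in the composite). The top view is hidden by the arm. I'll push now, watching the force.

carry_out(moves=[0.02,0,-0.003,0,0,0,0,0.03,0,-0.003,0,0,0,0,0.04,0,-0.003,0,0,0,0,0.05,0,-0.003,0,0,0,0,0.06,0,-0.003,0,0,0,0,0.07,0,-0.003,0,0,0,0,0.078,0,-0.003,0,0,0,0,0.078,0,-0.003,0,0,0,0])

```text
time: 2.6
tool_pos: [519.5, -148.5, 68.4]
tcp_rot: [-3.141, 0.003, 0.272]
contact_force: [-7.1, -2.5, 5.5]
grip_width: 0.5
```

```bash
python3 g.py -3.5 42 67  0 42 67
```

```text
t 2.6 local -4.0 41.4 z 68.4 rot [-3.141e+00  3.000e-03  2.720e-01] F [-7.1 -2.5  5.5] w 0.5
(-3.5, 42.0, 67.0) [0.0012, -0.0016, 0.0035, -0.0004, 0.0054, -0.0008]
(0.0, 42.0, 67.0) [0.01, -0.0016, 0.0035, -0.0004, 0.0054, -0.0008]
```

carry_out(moves=[0.002,0,0.002,0,0,0,0,0.004,0,0.002,0,0,0,0,0.005,0,0.002,0,0,0,0,0.006,0,0.002,0,0,0,0,0.007,0,0.002,0,0,0,0,0.007,0,0.002,0,0,0,0,0.007,0,0.002,0,0,0,0,0.007,0,0.002,0,0,0,0])

```text
time: 3.4
tool_pos: [519.7, -148.3, 67.5]
tcp_rot: [-3.14, 0.009, 0.272]
contact_force: [-13.5, -6.2, 8.4]
grip_width: 0.3
```

```bash
python3 g.py 0 42 67 5 42 67
```

```text
t 3.4 local -3.8 41.6 z 67.5 rot [-3.14   0.009  0.272] F [-13.5  -6.2   8.4] w 0.3
(0.0, 42.0, 67.0) [0.0095, -0.0011, 0.0012, -0.0032, 0.0164, 0.0003]
(5.0, 42.0, 67.0) [0.022, -0.0011, 0.0011, -0.0032, 0.0164, 0.0003]
```

Stalled at local x=-3.8 with about 15 N, against a predicted stop of -3.5, so the left switch is home. Now I'll back off, lift, and go over to the middle one.

carry_out(moves=[-0.02,0,0,0,0.016,0,0,-0.02,0,-0.05,0,0.016,0,0,-0.02,0,-0.12,0,0.016,0,0,0.04,0.05,-0.12,0,0.016,0,0,0.097,0.104,-0.12,0,0.016,0,0,0.097,0.104,-0.12,0,0.016,0,0,0.097,0.104,-0.12,0,0.016,0,0,0.097,0.104,-0.12,0,0.016,0,0])

```text
time: 4.2
tool_pos: [567.6, -177.1, 114.5]
tcp_rot: [-3.138, 0.001, 0.272]
contact_force: [0.6, -0.1, -0.9]
grip_width: 0.5
```

```bash
python3 g.py 35 0 115 35 0 67
```

```text
t 4.2 local 34.6 0.9 z 114.5 rot [-3.138e+00  1.000e-03  2.720e-01] F [ 0.6 -0.1 -0.9] w 0.5
(35.0, 0.0, 115.0) [0.001, 0.0022, -0.0012, -0.006, 0.0027, 0.0005]
(35.0, 0.0, 67.0) [0.0011, 0.0026, 0.1188, -0.006, 0.0027, 0.0005]
```

carry_out(moves=[0.001,0.0025,0.06,-0.006,0.003,0,0,0.001,0.0025,0.118,-0.006,0.003,0,0,0.001,0.0025,0.118,-0.006,0.003,0,0,-0.015,0.0025,0.118,-0.006,0.003,0,0,-0.03,0.0025,0.118,-0.006,0.003,0,0,-0.045,0.0025,0.118,-0.006,0.003,0,0,-0.06,0.0025,0.118,-0.006,0.003,0,0,-0.072,0.0025,0.118,-0.006,0.003,0,0])

```text
time: 5.0
tool_pos: [540.1, -186.1, 68.3]
tcp_rot: [3.14, -0.002, 0.272]
contact_force: [3.5, 1.6, 1.5]
grip_width: 0.4
```

```bash
python3 g.py 3.5 0 67 0 0 67
```

```text
t 5.0 local 5.7 -0.3 z 68.3 rot [ 3.14e+00 -2.00e-03  2.72e-01] F [3.5 1.6 1.5] w 0.4
(3.5, 0.0, 67.0) [-0.0055, -0.0008, 0.0032, 0.0024, -0.0034, 0.0002]
(0.0, 0.0, 67.0) [-0.0142, -0.0008, 0.0032, 0.0024, -0.0034, 0.0002]
```

carry_out(moves=[-0.004,-0.001,0.003,0,0,0,0,-0.007,-0.001,0.003,0,0,0,0,-0.009,-0.001,0.003,0,0,0,0,-0.011,-0.001,0.003,0,0,0,0,-0.013,-0.001,0.003,0,0,0,0,-0.014,-0.001,0.003,0,0,0,0,-0.014,-0.001,0.003,0,0,0,0,-0.014,-0.001,0.003,0,0,0,0])

```text
time: 5.8
tool_pos: [539.4, -186.4, 68.6]
tcp_rot: [3.137, -0.013, 0.271]
contact_force: [17.8, 10.0, -2.6]
grip_width: 0.5
```

```bash
python3 g.py 3.5 0 67 0 0 67
```

```text
t 5.8 local 5.0 -0.4 z 68.6 rot [ 3.137 -0.013  0.271] F [17.8 10.  -2.6] w 0.5
(3.5, 0.0, 67.0) [-0.0038, -0.0011, 0.0038, 0.009, -0.0241, -0.0018]
(0.0, 0.0, 67.0) [-0.0125, -0.001, 0.0037, 0.009, -0.0241, -0.0018]
```

The middle switch stalled at +5.0 (predicted +3.5) with about 20 N. I'll check that in the pictures. Next is the right switch.

carry_out(moves=[0.02,0,0,0.009,-0.024,0,0,0.02,0,-0.05,0.009,-0.024,0,0,0.02,0,-0.12,0.009,-0.024,0,0,-0.04,0.05,-0.12,0.009,-0.024,0,0,-0.098,0.104,-0.12,0.009,-0.024,0,0,-0.098,0.104,-0.12,0.009,-0.024,0,0,-0.098,0.104,-0.12,0.009,-0.024,0,0,-0.098,0.104,-0.12,0.009,-0.024,0,0])

```text
time: 6.6
tool_pos: [512.2, -236.4, 116.2]
tcp_rot: [-3.141, 0.0, 0.271]
contact_force: [-0.3, 0.1, 0.2]
grip_width: 0.0
```

```bash
python3 g.py -34 -42 115 -34 -42 67
```

```text
t 6.6 local -34.7 -41.3 z 116.2 rot [-3.141  0.     0.271] F [-0.3  0.1  0.2] w 0.0
(-34.0, -42.0, 115.0) [0.0018, 0.0017, 0.0029, -0.0007, 0.0003, -0.0014]
(-34.0, -42.0, 67.0) [0.0018, 0.0017, 0.1229, -0.0007, 0.0003, -0.0014]
```

carry_out(moves=[0,0.002,0.06,0,0,0,0,0,0.002,0.121,0,0,0,0,0,0.002,0.121,0,0,0,0,0.015,0.002,0.121,0,0,0,0,0.03,0.002,0.121,0,0,0,0,0.045,0.002,0.121,0,0,0,0,0.06,0.002,0.121,0,0,0,0,0.072,0.002,0.121,0,0,0,0])

```text
time: 7.4
tool_pos: [540.9, -229.5, 68.5]
tcp_rot: [3.141, -0.001, 0.272]
contact_force: [-1.3, -0.4, 2.5]
grip_width: 0.7
```

```bash
python3 g.py -3.5 -42 67 0 -42 67
```

```text
t 7.4 local -5.1 -42.4 z 68.5 rot [ 3.141e+00 -1.000e-03  2.720e-01] F [-1.3 -0.4  2.5] w 0.7
(-3.5, -42.0, 67.0) [0.0041, -0.001, 0.0037, 0.0012, -0.0011, -0.0009]
(0.0, -42.0, 67.0) [0.0128, -0.001, 0.0037, 0.0012, -0.0011, -0.0009]
```

carry_out(moves=[0.004,-0.001,0.003,0,0,0,0,0.006,-0.001,0.003,0,0,0,0,0.008,-0.001,0.003,0,0,0,0,0.01,-0.001,0.003,0,0,0,0,0.012,-0.001,0.003,0,0,0,0,0.014,-0.001,0.003,0,0,0,0,0.014,-0.001,0.003,0,0,0,0,0.014,-0.001,0.003,0,0,0,0])

```text
time: 8.2
tool_pos: [542.1, -229.0, 67.8]
tcp_rot: [-3.141, 0.008, 0.272]
contact_force: [-19.1, -7.6, 13.4]
grip_width: 0.7
```

```bash
python3 g.py -3.5 -42 67 0 -42 67
```

```text
t 8.2 local -3.9 -42.2 z 67.8 rot [-3.141  0.008  0.272] F [-19.1  -7.6  13.4] w 0.7
(-3.5, -42.0, 67.0) [0.001, -0.0005, 0.002, -0.0018, 0.0153, 0.0]
(0.0, -42.0, 67.0) [0.0097, -0.0005, 0.002, -0.0018, 0.0153, 0.0]
```

Right stalled at -3.9 with about 20 N, the same as left. I'll retreat to clear the view.

carry_out(moves=[-0.02,0,0,0,0.015,0,0,-0.02,0,-0.1,0,0.015,0,0,-0.02,0,-0.2,0,0.015,0,0,-0.12,0.05,-0.3,0,0.015,0,0,-0.24,0.1,-0.4,0,0.015,0,0,-0.36,0.16,-0.4,0,0.015,0,0,-0.48,0.22,-0.4,0,0.015,0,0,-0.6,0.28,-0.4,0,0.015,0,0])

```text
time: 9.0
tool_pos: [365.5, -380.7, 229.8]
tcp_rot: [3.14, -0.002, 0.273]
contact_force: [0.4, -0.0, -0.8]
grip_width: 0.4
```

```bash
python3 g.py; python3 - <<'E'
from h import *
t=capture('top');s=capture('side')
cv2.imwrite('pics/t2.png',t[:,:,::-1]);cv2.imwrite('pics/s2.png',s[:,:,::-1])
a=t[145:240,260:375,::-1];cv2.imwrite('pics/ct2.png',cv2.resize(a,None,fx=6,fy=6,interpolation=cv2.INTER_CUBIC))
a=s[170:240,240:315,::-1];cv2.imwrite('pics/cs2.png',cv2.resize(a,None,fx=8,fy=8,interpolation=cv2.INTER_CUBIC))
E
```

```text
t 9.0 local -214.8 -140.9 z 229.8 rot [ 3.14e+00 -2.00e-03  2.73e-01] F [ 0.4 -0.  -0.8] w 0.4
```

View pics/ct2.png

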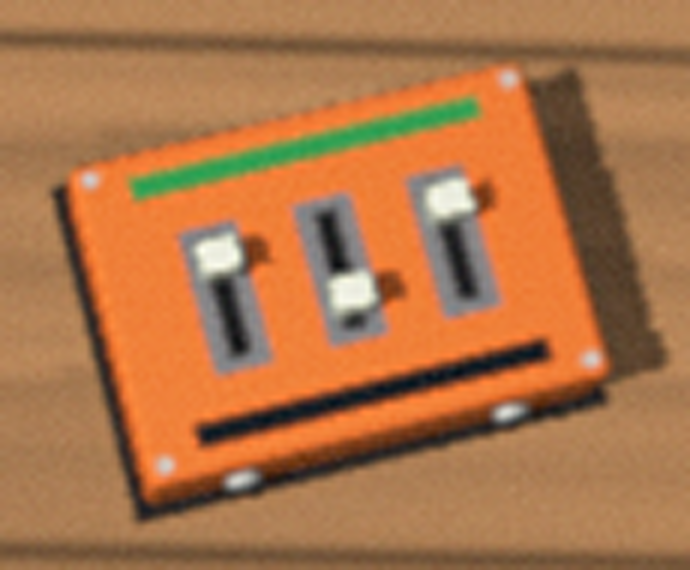

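View pics/cs2.png

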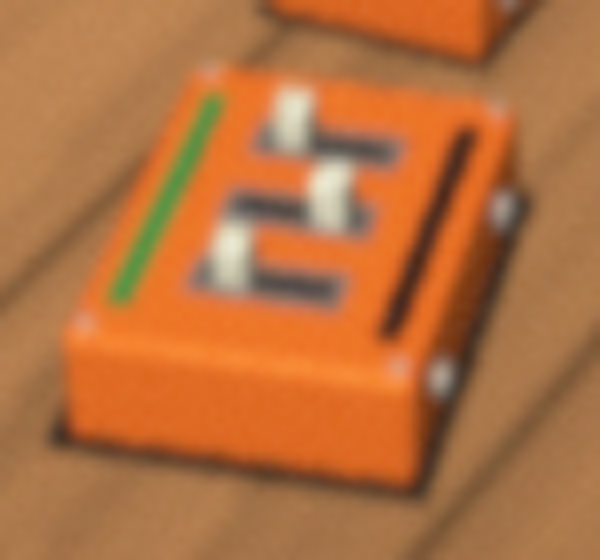

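```bash
python3 - <<'E'
from m import *
from g import C,ex,ey
ct=T([(218,252),(352,291),(450,197)]);cs=S([(232,228),(331,162),(294,92)])
X=tri(ct,cs);L=X[:,:2]-C;print(X.round(1));print(np.c_[L@ex,L@ey].round(1))
for n,q in(('top',ct),('side',cs)):
  P=plane(n,q,63)[:,:2]-C;print(n,np.c_[P@ex,P@ey].round(1).tolist())
# old caps for comparison
for n,q in(('top',T([(234,302),(338,243),(464,247)])),):
  P=plane(n,q,63)[:,:2]-C;print(n,'before',np.c_[P@ex,P@ey].round(1).tolist())
# slot ends at z=45
sl=T([(207,228),(243,370),(324,200),(357,340),(437,172),(470,312)]);P=plane('top',sl,45)[:,:2]-C;print('slots',np.c_[P@ex,P@ey].round(1).tolist())
E
```

```text
[[ 5.346e+02 -1.422e+02  6.330e+01  9.000e-01]
 [ 5.217e+02 -1.884e+02  6.620e+01  4.000e-01]
 [ 5.566e+02 -2.234e+02  6.350e+01  4.000e-01]]
[[ 12.2  43.4]
 [-12.6   2.3]
 [ 11.6 -40.7]]
top [[12.7, 43.4], [-12.2, 1.8], [11.9, -40.8]]
side [[11.8, 43.1], [-11.2, -2.2], [11.6, -41.4]]
top before [[-5.9, 42.6], [5.5, 1.9], [-6.7, -40.5]]
slots [[26.1, 42.8], [-26.8, 43.7], [25.8, -0.4], [-26.3, 1.8], [25.8, -42.6], [-26.5, -39.9]]
```

Both views put the caps at x = +12, -12 and +12 mm (±1), which match the stops. The tool is clear, so I'm handing in.

```bash
python3 -c "
from plant import *
print(close_job())"
```

```text
the job is handed in; nothing more can be done
None
```

The large orange receiver is set to on, off, on, and the job was handed in at about 9 s of the 42 s allowed. I pushed each switch with the closed fingertips until it stalled at its stop: left to on, middle to off, right to on.

- **Choosing the receiver:** I measured it at about 117 x 168 mm with its top at 42–45 mm, which ruled out the two smaller orange boxes.
- **Push force:** each switch stalled at about 15–22 N, far above the 2 N that slides it.
- **Cap positions:** after I withdrew the arm, the two cameras put the caps at x = +12.2, -12.6 and +11.6 mm, against ±12 mm expected at the stops. They are good to about 1 mm.
- **One disagreement:** the middle push stalled 1.5 mm before the predicted tool position. The likely cause is fingers slightly wider than the 19 mm pads plus a small offset in my position estimate, because the pictures show the cap at its stop.

The arm ended well clear of the receiver.

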